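# Seat the tube rack against both stops of the rack reader and hold it for the scan

### The job

Pick up the small rack of capped tubes from the bench and stand it flat on the glass of the rack reader, with its cut corner in the corner where the two metal stops meet. Push it fully home, square against both stops at once with a light, steady push, and finish while still holding it pressed there, so that the reader can scan it. Keep the rack upright all the way and leave the microplate, the bottle and the tip box where they are.

Things in the scene. Friction and masses are not known exactly. Their poses are not given: they have to be found in the camera images.
- rack: Light grey plastic tube rack, loose, 85.5 mm along its x, 63.9 mm along its y, flat upright walls 36 mm high; the white caps of its 24 fixed tubes stand 10 mm higher, set in 5 mm or more from the sides. Its upright corner at +x +y is cut off by 9 mm. 0.11 to 0.23 kg. Origin: centre of its underside, z up. Starts upright on the bench, its x within 0.9 rad of the robot's x.
- rack_corner (a point): The point of the rack's underside where its +x and +y sides would meet if the corner were not cut off: 42.75 mm along x and 31.95 mm along y from the rack's origin. Axes as the rack's.
- reader: Rack reader, fixed: a blue-grey box, 210 mm along its x, 160 mm along its y, 80 mm high. Its top is level all over but for the two stops; a black glass window, 128 by 92 mm, lies flush in the middle. Origin: centre of its underside; z up, x points away from the robot, turned up to 0.35 rad. It stands to the left or right, the rack on the other side.
- stop_corner (a point): The inner corner where the two stops meet, at glass level: 62 mm along x, 44 mm along y and 80 mm up from the reader's origin. Axes as the reader's. When the rack is seated its axes are parallel to these, point rack_corner lies here, and the rack extends to -x and -y from this point.
- stop_far: Aluminium bar on the reader's top, rigid, 8 mm high, 10 mm thick: its flat inner face looks to the reader's -x and runs 85 mm from the corner along -y. Origin at the same point as point stop_corner, axes as the reader's.
- stop_side: Aluminium bar on the reader's top, rigid, 8 mm high, 10 mm thick: its flat inner face looks to the reader's -y and runs 125 mm from the corner along -x. Origin at the same point as point stop_corner, axes as the reader's.
- microplate: Bystander: flat white microplate, 86 mm by 128 mm, 14 mm high, on the bench far ahead in the middle. Origin: centre of its underside.
- solvent_bottle: Bystander: glass bottle with a white cap, 70 mm in diameter, 138 mm high, on the bench far left. Origin: centre of its underside.
- tip_box: Bystander: grey pipette-tip box, 84 mm by 122 mm, 69 mm high, on the bench far right. Origin: centre of its underside.
There are look-alikes about, which are no part of the job. Leave any black or brown look-alike of the rack alone.

How it is judged:
By the outcome, as a careful person would: the job done as asked, in the order asked, and still so for the second after the job is handed in, while the arm keeps its last pose, push and grip.
It also fails if it takes over 58 s, if anything falls off the work surface, if the arm or the gripper's body presses on something with over 40 N, if the wrist force passes 120 N, or if a joint passes its speed limit or range.

### The arm

A 7-joint arm with a two-finger parallel gripper is mounted at the origin on the work surface. World frame = base frame: x ahead of the robot, y to its left, z up, the work surface at z = 0. Lengths are in m, angles in rad, forces in N, time in s.
With the tool pointing down it reaches from about 0.425 to 0.925 m from the base axis. Payload 6.8 kg.
Tool frame: the origin (TCP) lies at the very end of the fingers, on their centre line; the grasp point (between the pads) lies 19 mm behind it (robot.grip_depth is the distance from the TCP to the grasp point, in m); z points along the fingers, y is the line along which they close (so a half turn about z gives the same grasp; the last joint's range is limited). The gripper opens to 88 mm and grips with 3 to 60 N. Pads are 20 mm wide; open, the fingers measure 115 mm over their backs; the gripper's body (75 mm by 178 mm) begins 61 mm behind the grasp point.
Start: joints at [-1.237, 0.477, 0.022, 1.555, -0.011, 1.109, -0.083], TCP at [0.289, 0.61, 0.187] pointing down, gripper open.
Joint ranges: [-2.96, 2.96], [-0.34, 2.1], [-1.41, 1.46], [0.24, 2.44], [-1.37, 4.51], [0.17, 1.92], [-2.96, 2.96]. Speed limits (rad/s): [2.39, 2.39, 3.14, 3.14, 3.14, 3.14, 3.14].

### API

Orientations are given as a unit quaternion [w, x, y, z].
In Python, from plant import state, viewer, job, robot gives the robot as it stands. The module is installed in compiled form; this text tells all that it offers.
- The arm moves only by the tool servo_tool, never from a script. Its argument "motion" is a list that holds one entry, the list of rows, each a list of 7 numbers: the closure in counts, from 0 (fully open) to 255 (shut), then the shift along the world's x, y, z in mm, then the turn, a rotation vector about the world's x, y, z in degrees. A call has 1 to 5 rows; each row shifts and turns the commanded pose from where the row before left it; what a row does not reach is not made up. A row lasts 1/12 s, in which the tool goes at most 41.7 mm and 7.16 degrees, less where a joint would pass 70% of its speed; a pose out of reach is approached as far as the arm can. A call with a gripper value outside its range is refused whole. The fingers move at their own pace and stop on an object; "squeeze" is the grip in N (left out, the last holds). Time passes only in rows, so rows that do not move let the fingers close. It gives the time, the measured TCP pose, the force, the opening and the grip force at its end, in the units of the state.
- state(): the state, without advancing time (a new reading comes with each control period).
- viewer.capture(name): name is "scene" or "top" or "wrist"; returns a dict with "img" (420x560x3 uint8, blue, green, red), "K" (3x3 intrinsics, pixels), "R" (3x3) and "t" (3): a world point X has camera coordinates R X + t. Camera axes: x right, y down, z forward; pixel columns grow to the right and rows downward; lengths in m; the calibration is good to about 2 mm. A picture is of the moment at which its call begins. There is no depth.
- job.sign_off(): hands the job in; it is judged then, once.
The state is a dict: "t": time; "q": joint angles; "joint_velocities": joint speeds; "joint_efforts": joint torques, N m; "tool_pos": TCP position; "tcp_rot": TCP orientation; "contact_force": force on the tool from outside, world axes, zero at the start; "torque": the same for the moment, N m; "gripper_width": finger opening in m; "grip_force": force on a finger pad.
Only numpy, scipy, OpenCV 4.12 (cv2) and the standard library are available. Lean on these libraries where they do the work, as an engineer would, in place of code of your own. Each camera call takes 0.05 s, during which the arm holds its last target. There are 200 camera calls.

## Working session

There is one attempt and no reset: what is moved stays moved. The work goes in short steps, Python scripts to look and compute and a tool call to move; the robot and the scene stay as the last step left them, time stands still between calls to the robot, and variables do not carry over. Pictures are saved under pics/ and viewed, at most 10 in all, crops included, and the job is handed in when it is done.

Besides the shell and the picture viewer there is one more tool, called after "Emit:" as name(argument=value, ...), one argument or row to a line, values as JSON. servo_tool: Moves the arm, as the interface text tells. Its arguments: {"type":"object","properties":{"motion":{"type":"array","items":{"type":"array","items":{"type":"array","items":{"type":"number"}}}},"squeeze":{"type":"number"}},"required":["motion"]}

```bash
mkdir -p pics; python3 - <<'E'
from plant import state, viewer
import cv2,pickle,numpy as np
d={}
for n in("scene","top"):
    d[n]=viewer.capture(n); cv2.imwrite(f"pics/{n}0.png",d[n]["img"]); print(n,d[n]["K"].tolist(),np.round(d[n]["R"],3).tolist(),d[n]["t"])
pickle.dump(d,open("d0.pkl","wb"))
s=state();print({k:s[k] for k in("t","tool_pos","tcp_rot","contact_force","gripper_width")})
E
```

```text
scene [[481.7188842227498, 0.0, 280.32132191679284], [0.0, 481.7188842227498, 216.57067995054453], [0.0, 0.0, 1.0]] [[0.333, 0.943, 0.016], [0.504, -0.163, -0.848], [-0.797, 0.29, -0.53]] [-0.18581965 -0.22750515  1.51766367]
top [[384.46748039369237, 0.0, 279.98381695881255], [0.0, 384.46748039369237, 209.68889786488498], [0.0, 0.0, 1.0]] [[0.066, -0.998, 0.005], [-0.973, -0.065, -0.22], [0.22, 0.01, -0.975]] [-0.03354008  0.59863319  0.88231443]
{'t': 0.1, 'tool_pos': array([0.28839353, 0.60965947, 0.18660582]), 'tcp_rot': array([-1.12860495e-04,  2.19117376e-01,  9.75698188e-01, -7.80228280e-04]), 'contact_force': array([ 0.94552917, -0.19854366, -0.32682855]), 'gripper_width': 0.08765715038434306}
```

View pics/top0.png

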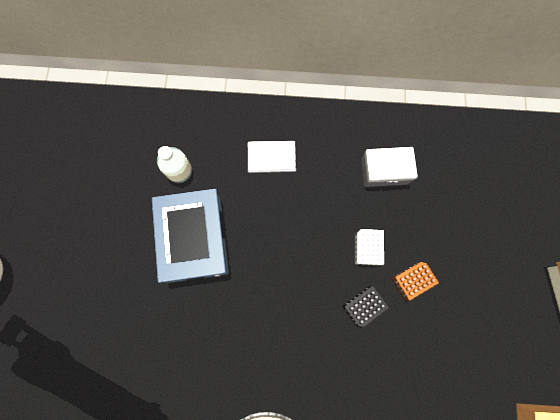

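View pics/scene0.png

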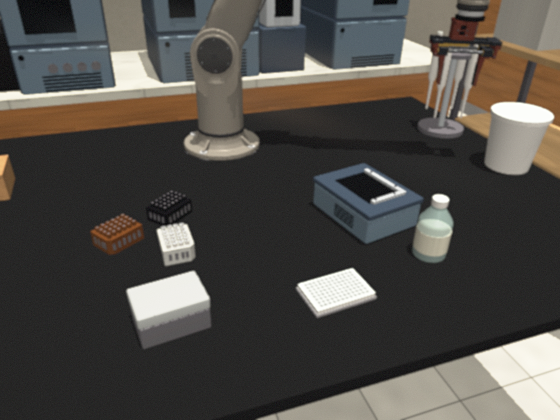

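The top view shows the white rack at about (370,247), black and orange look-alikes at (367,307) and (417,281), and the reader at (189,236) with its stops along the upper and left edges of the glass. I'll get rough poses from this and crop the two areas.

```bash
cat > h.py <<'E'
import numpy as np,cv2
def back(c,uv,z):
    uv=np.atleast_2d(np.array(uv,float)); r=np.linalg.solve(c["K"],np.c_[uv,np.ones(len(uv))].T)
    o=-c["R"].T@c["t"]; d=(c["R"].T@r).T
    return o+d*((z-o[2])/d[:,2])[:,None]
def proj(c,X):
    p=np.atleast_2d(X)@c["R"].T+c["t"]; p=p@c["K"].T; return p[:,:2]/p[:,2:]
E
python3 - <<'E'
import pickle; from h import *
c=pickle.load(open("d0.pkl","rb"))["top"]; im=c["img"]
print("rack",back(c,(370,246),.036)); print("stop corner approx",back(c,(163,205),.088), "glass c",back(c,(188,236),.08))
a=cv2.resize(im[220:275,345:395],None,fx=8,fy=8,interpolation=2); b=cv2.resize(im[182:290,145:235],None,fx=4,fy=4,interpolation=2)
o=np.zeros((440,400+360,3),np.uint8); o[:440,:400]=a;o[:432,400:]=b; cv2.imwrite("pics/crop0.png",o)
E
```

```text
rack [[ 0.52865585 -0.22418829  0.036     ]]
stop corner approx [[0.58747069 0.28868301 0.088     ]] glass c [[0.51742644 0.22153081 0.08      ]]
```

View pics/crop0.png

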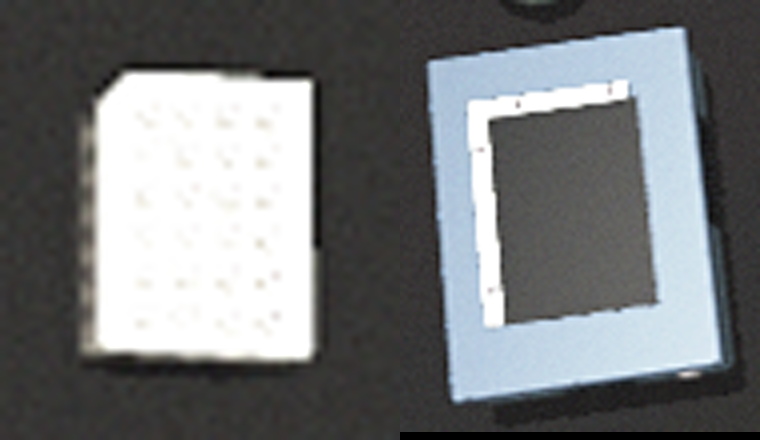

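The crop shows the rack's cut corner at upper left, with the rack top outlined by (97,72)–(313,358). The reader's top corners are at (428,62), (685,28), (722,362) and (452,402). I'll fit both poses from these.

```bash
cat >> h.py <<'E'
from scipy.optimize import least_squares
def fit(c,uv,loc,z,p0=(0.5,0,0)):
    W=back(c,uv,z)[:,:2]; L=np.array(loc,float)
    R=lambda a:np.array([[np.cos(a),-np.sin(a)],[np.sin(a),np.cos(a)]])
    f=lambda p:((L@R(p[2]).T+p[:2])-W).ravel()
    r=least_squares(f,p0); return r.x,np.round(r.fun.reshape(-1,2)*1e3,1)
E
python3 - <<'E'
import pickle; from h import *
from scipy.spatial.transform import Rotation as Ro
from plant import state
c=pickle.load(open("d0.pkl","rb"))["top"]
r=np.array([(97,98),(125,72),(313,78),(313,358),(97,352)])/8+[345,220]-.5+.5/8
rl=[(.03375,.03195),(.04275,.02295),(.04275,-.03195),(-.04275,-.03195),(-.04275,.03195)]
print("rack",fit(c,r,rl,.036))
b=(np.array([(428,62),(685,28),(722,362),(452,402)])-[400,0])/4+[145,182]-.375
p,e=fit(c,b,[(.105,.08),(.105,-.08),(-.105,-.08),(-.105,.08)],.08); print("reader",p,e)
a=p[2];print("stop",p[:2]+np.array([[np.cos(a),-np.sin(a)],[np.sin(a),np.cos(a)]])@[.062,.044])
s=state();w=s["tcp_rot"];print(Ro.from_quat(np.r_[w[1:],w[0]]).as_matrix().round(3))
E
```

```text
rack (array([ 0.52837868, -0.22428002,  0.02411142]), array([[-1. , -1.4],
       [-0.7, -1.5],
       [-1.4,  2.9],
       [ 1.1,  1.4],
       [ 2.1, -1.5]]))
reader [0.52226162 0.22313798 0.20771776] [[ 1.5  1.4]
 [ 2.4 -0.5]
 [-2.1 -1.4]
 [-1.8  0.5]]
stop [0.57385487 0.27897825]
[[-0.904  0.428 -0.001]
 [ 0.428  0.904 -0.001]
 [-0.    -0.002 -1.   ]]
```

Emit:
servo_tool(
  motion=[
    [[0, 16, -32, 14, 0, 0, 3], [0, 16, -32, 14, 0, 0, 3], [0, 16, -32, 14, 0, 0, 3], [0, 16, -32, 14, 0, 0, 3], [0, 16, -32, 14, 0, 0, 3]],
  ],
  squeeze=15,
)

```text
t: 0.52
tool_pos: [0.369, 0.4483, 0.2576]
tcp_rot: [-0.0, 0.089, 0.996, -0.0]
contact_force: [0.8, -0.1, -0.2]
gripper_width: 0.0877
grip_force: 0.0
```

Emit:
servo_tool(
  motion=[
    [[0, 18, -35, 2, 0, 0, 3], [0, 18, -35, 2, 0, 0, 3], [0, 18, -35, 2, 0, 0, 3], [0, 18, -35, 2, 0, 0, 3], [0, 18, -35, 2, 0, 0, 0]],
  ],
)

```text
t: 0.93
tool_pos: [0.4589, 0.2732, 0.2674]
tcp_rot: [-0.0, -0.016, 1.0, -0.0]
contact_force: [1.2, 0.7, -1.3]
gripper_width: 0.0876
grip_force: 0.0
```

Emit:
servo_tool(
  motion=[
    [[0, 15, -35, 0, 0, 0, 0], [0, 15, -35, 0, 0, 0, 0], [0, 0, 0, 0, 0, 0, 0]],
  ],
)

```text
t: 1.18
tool_pos: [0.4916, 0.1963, 0.2675]
tcp_rot: [0.001, -0.009, 1.0, -0.002]
contact_force: [0.2, -1.0, -0.0]
gripper_width: 0.0877
grip_force: 0.0
```

```bash
python3 - <<'E'
from plant import viewer; import cv2,pickle
d=viewer.capture("wrist"); cv2.imwrite("pics/w1.png",d["img"]); pickle.dump(d,open("w1.pkl","wb"))
E
```

```text
(no output)
```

View pics/w1.png

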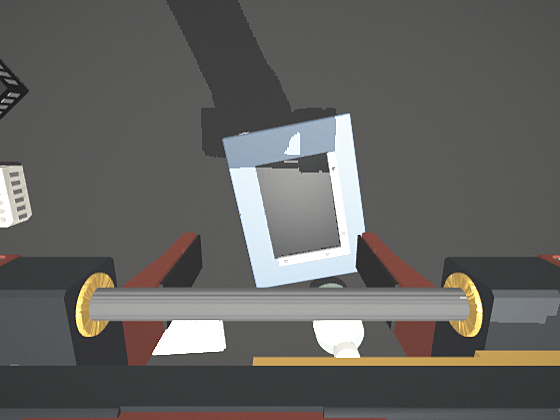

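The wrist view shows the reader at about (295,200), with its stops at the lower right. The inner stop corner is near (343,248). I'll zoom in.

```bash
python3 - <<'E'
import cv2
im=cv2.imread("pics/w1.png"); cv2.imwrite("pics/w1c.png",cv2.resize(im[105:295,215:375],None,fx=3.15,fy=3.15,interpolation=2))
E
```

```text
(no output)
```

View pics/w1c.png

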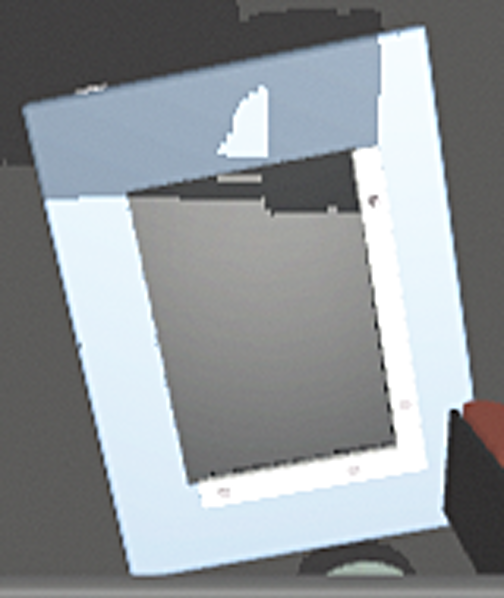

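```bash
python3 - <<'E'
import pickle; from h import *
c=pickle.load(open("w1.pkl","rb"))
P=[(22,105,-.105,-.08,.08),(427,27,-.105,.08,.08),(132,575,.105,-.08,.08),(128,193,-.064,-.046,.08),(203,507,.072,-.041,.088),(427,467,.072,.054,.088),(380,147,-.063,.054,.088),(396,443,.062,.044,.088)]
P=np.array(P); uv=P[:,:2]/3.15+[215,105]-.5+.5/3.15; L=P[:,2:]
def pts(p):
    a=p[2];return np.c_[p[0]+np.cos(a)*L[:,0]-np.sin(a)*L[:,1],p[1]+np.sin(a)*L[:,0]+np.cos(a)*L[:,1],L[:,2]]
r=least_squares(lambda p:(proj(c,pts(p))-uv).ravel(),(.52,.22,.2)); print(r.x,r.fun.reshape(-1,2).round(1)); a=r.x[2]
M=np.array([[np.cos(a),-np.sin(a)],[np.sin(a),np.cos(a)]]);print("stop",r.x[:2]+M@[.062,.044],"seated rack centre",r.x[:2]+M@[.062-.04275,.044-.03195])
print("cam",-c["R"].T@c["t"])
E
```

```text
[0.52107946 0.22387616 0.2063644 ] [[-1.  -0.9]
 [ 0.6 -1.9]
 [-0.6  2.5]
 [-0.5 -1. ]
 [ 0.   0.2]
 [-0.   0.4]
 [ 0.2 -0.4]
 [ 1.2  2.4]]
stop [0.57274824 0.27964655] seated rack centre [0.53745194 0.23961486]
cam [0.42444104 0.19606358 0.46328612]
```

Emit:
servo_tool(
  motion=[
    [[0, 4, -40, 0, 0, 0, 0], [0, 4, -40, 0, 0, 0, 0], [0, 4, -40, 0, 0, 0, 0], [0, 4, -40, 0, 0, 0, 0], [0, 4, -40, 0, 0, 0, 0]],
  ],
)

```text
t: 1.65
tool_pos: [0.5082, 0.005, 0.2673]
tcp_rot: [-0.0, -0.016, 1.0, 0.0]
contact_force: [0.1, 1.0, 0.1]
gripper_width: 0.0878
grip_force: 0.0
```

Emit:
servo_tool(
  motion=[
    [[0, 4, -40, 0, 0, 0, 0.5], [0, 4, -40, 0, 0, 0, 0.5], [0, 4, -40, 0, 0, 0, 0], [0, 4, -40, -20, 0, 0, 0], [0, 2, -40, -20, 0, 0, 0]],
  ],
)

```text
t: 2.07
tool_pos: [0.5277, -0.1896, 0.2306]
tcp_rot: [0.001, -0.025, 1.0, 0.0]
contact_force: [1.3, 0.5, -0.4]
gripper_width: 0.0877
grip_force: 0.0
```

Emit:
servo_tool(
  motion=[
    [[0, 0, -20, 0, 0, 0, 0], [0, 0, 0, 0, 0, 0, 0]],
  ],
)

```text
t: 2.23
tool_pos: [0.5247, -0.2132, 0.2289]
tcp_rot: [-0.001, -0.021, 1.0, -0.001]
contact_force: [-0.7, -0.4, -0.3]
gripper_width: 0.088
grip_force: 0.0
```

```bash
python3 - <<'E'
from plant import viewer; import cv2,pickle
d=viewer.capture("wrist"); pickle.dump(d,open("w2.pkl","wb"));cv2.imwrite("pics/w2.png",d["img"])
E
```

```text
(no output)
```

View pics/w2.png

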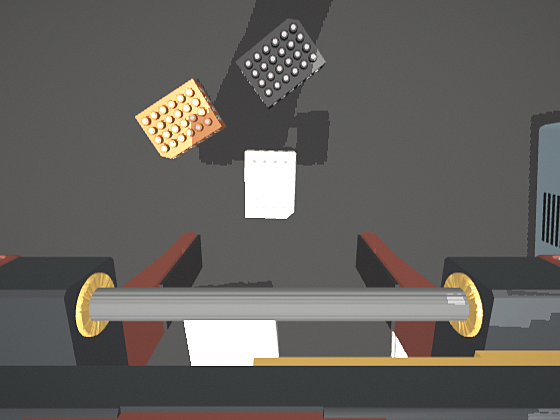

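The rack top is at about (270,185), with its cut corner at (293,215) and the fingers straddling it. I'll measure its edges with a threshold.

```bash
python3 - <<'E'
import pickle; from h import *
c=pickle.load(open("w2.pkl","rb")); g=c["img"].min(2)
m=(g>150).astype(np.uint8); m[:,:225]=0;m[:,310:]=0;m[:140]=0;m[225:]=0
cn=max(cv2.findContours(m,0,cv2.CHAIN_APPROX_NONE)[0],key=cv2.contourArea); print(cv2.approxPolyDP(cn,2,True)[:,0].tolist())
P=cn[:,0]; W=back(c,P,.036)[:,:2]
# point-to-side residual fit of the rectangle, robust
def f(p):
    a=p[2];d=W-p[:2];x=abs(d@[np.cos(a),np.sin(a)])-.04275;y=abs(d@[-np.sin(a),np.cos(a)])-.03195
    return np.maximum(x,y)*1e3
r=least_squares(f,(.528,-.224,.03),loss="soft_l1");print(r.x,np.percentile(f(r.x),[5,25,50,75,95]).round(1))
print(g[180,238:302].tolist())
E
```

```text
[[245, 151], [245, 217], [286, 218], [293, 212], [295, 152]]
[ 0.52647706 -0.22499554  0.02239567] [-0.8 -0.3  0.2  0.6  1.3]
[93, 91, 91, 91, 87, 71, 232, 255, 255, 255, 255, 255, 255, 255, 255, 255, 255, 255, 255, 255, 255, 255, 255, 255, 255, 255, 255, 255, 255, 255, 255, 255, 255, 255, 255, 255, 255, 255, 255, 255, 255, 255, 255, 254, 255, 255, 255, 255, 255, 255, 255, 255, 255, 255, 255, 255, 255, 151, 78, 91, 93, 92, 93, 92]
```

Emit:
servo_tool(
  motion=[
    [[0, 1, -11, -20, 0, 0, -1], [0, 0, 0, -35, 0, 0, 0], [0, 0, 0, -35, 0, 0, 0], [0, 0, 0, -35, 0, 0, 0], [0, 0, 0, 0, 0, 0, 0]],
  ],
)

```text
t: 2.7
tool_pos: [0.5238, -0.2151, 0.0995]
tcp_rot: [-0.005, -0.017, 1.0, 0.002]
contact_force: [-0.8, 0.7, -0.0]
gripper_width: 0.0879
grip_force: 0.0
```

Emit:
servo_tool(
  motion=[
    [[0, 0, 0, 0, 0, 0, 0], [0, 0, 0, 0, 0, 0, 0]],
  ],
)

```text
t: 2.87
tool_pos: [0.5289, -0.2192, 0.1071]
tcp_rot: [0.001, -0.016, 1.0, -0.0]
contact_force: [0.3, -0.2, 0.7]
gripper_width: 0.088
grip_force: 0.0
```

Emit:
servo_tool(
  motion=[
    [[0, -2, -6, -20, 0, 0, -0.6], [0, 0, 0, -25, 0, 0, 0], [0, 0, 0, -25, 0, 0, 0], [0, 0, 0, -10, 0, 0, 0], [0, 0, 0, 0, 0, 0, 0]],
  ],
)

```text
t: 3.28
tool_pos: [0.5254, -0.2255, 0.0253]
tcp_rot: [-0.0, -0.01, 1.0, 0.0]
contact_force: [-0.6, 0.4, -0.9]
gripper_width: 0.088
grip_force: 0.0
```

Emit:
servo_tool(
  motion=[
    [[0, 0, 0, 0, 0, 0, 0], [0, 0, 0, 0, 0, 0, 0], [0, 0, 0, 0, 0, 0, 0]],
  ],
)

```text
t: 3.53
tool_pos: [0.5266, -0.2265, 0.0271]
tcp_rot: [0.002, -0.01, 1.0, -0.0]
contact_force: [0.5, -0.1, -0.1]
gripper_width: 0.0879
grip_force: 0.0
```

Emit:
servo_tool(
  motion=[
    [[0, 0, 1, -14, 0, 0, 0], [0, 0, 0, 0, 0, 0, 0], [0, 0, 0, 0, 0, 0, 0]],
  ],
)

```text
t: 3.78
tool_pos: [0.5252, -0.225, 0.0118]
tcp_rot: [-0.0, -0.01, 1.0, 0.0]
contact_force: [0.0, -0.7, -0.4]
gripper_width: 0.0875
grip_force: 0.0
```

Emit:
servo_tool(
  motion=[
    [[255, 0, 0, 0, 0, 0, 0], [255, 0, 0, 0, 0, 0, 0], [255, 0, 0, 0, 0, 0, 0], [255, 0, 0, 0, 0, 0, 0], [255, 0, 0, 0, 0, 0, 0]],
  ],
  squeeze=20,
)

```text
t: 4.2
tool_pos: [0.5253, -0.2252, 0.0115]
tcp_rot: [0.0, -0.009, 1.0, -0.0]
contact_force: [0.9, -0.0, 0.1]
gripper_width: 0.0578
grip_force: 0.0
```

Emit:
servo_tool(
  motion=[
    [[255, 0, 0, 0, 0, 0, 0], [255, 0, 0, 0, 0, 0, 0], [255, 0, 0, 0, 0, 0, 0]],
  ],
)

```text
t: 4.45
tool_pos: [0.5252, -0.2252, 0.0113]
tcp_rot: [-0.0, -0.009, 1.0, 0.0]
contact_force: [0.4, 0.2, 0.5]
gripper_width: 0.0379
grip_force: 0.1
```

The opening is 38 mm with no grip force, so the fingers have closed on nothing. I'll look.

```bash
python3 - <<'E'
from plant import viewer,state; import cv2,numpy as np,pickle
o=[]
d={n:viewer.capture(n) for n in("wrist","scene","top")}; pickle.dump(d,open("d3.pkl","wb"))
a=cv2.resize(d["wrist"]["img"],(400,300)); b=cv2.resize(d["scene"]["img"][130:290,80:293],(400,300)); t=cv2.resize(d["top"]["img"][190:340,300:500],(400,300))
o=np.zeros((600,800,3),np.uint8);o[:300,:400]=a;o[:300,400:]=b;o[300:,:400]=t;cv2.imwrite("pics/c3.png",o); print(state()["gripper_width"])
E
```

```text
0.025973506819230354
```

View pics/c3.png

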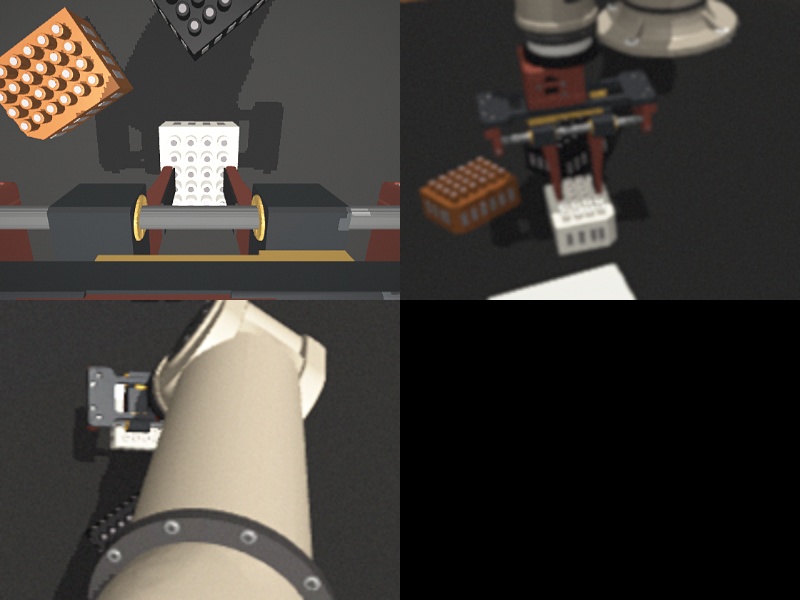

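```bash
python3 - <<'E'
from plant import state; import pickle; from h import *
d=pickle.load(open("d3.pkl","rb")); s=state(); p=s["tool_pos"];print(s["t"],p,s["gripper_width"],s["grip_force"],s["contact_force"],s["torque"])
for n in("scene","wrist","top"):
    c=d[n]
    for dy in(-.013,.013):
        print(n,dy,[proj(c,p+[0,dy,h])[0].round().tolist() for h in(0,.019,.036,.05,.08)])
x,y,a=.5265,-.225,.022
for n in("scene","wrist"):
    c=d[n]; print(n,"rack top",[proj(c,[[x+i,y+j,.036]])[0].round().tolist() for i in(-.04275,.04275) for j in(-.032,.032)])
o=np.zeros((600,800,3),np.uint8)
o[:,:400]=cv2.resize(d["scene"]["img"][195:285,140:200],(400,600),interpolation=2)
o[:300,400:]=cv2.resize(d["wrist"]["img"][150:300,180:380],(400,300),interpolation=2); cv2.imwrite("pics/c4.png",o)
E
```

```text
4.6 [ 0.52517664 -0.22518573  0.01129093] 0.025973506819230354 0.12883520157913608 [0.085735   0.14424506 0.09044808] [-0.00511774 -0.01396393 -0.04139391]
scene -0.013 [[170.0, 248.0], [169.0, 241.0], [168.0, 234.0], [167.0, 228.0], [165.0, 216.0]]
scene 0.013 [[182.0, 246.0], [181.0, 238.0], [180.0, 232.0], [180.0, 226.0], [178.0, 214.0]]
wrist -0.013 [[259.0, 232.0], [257.0, 242.0], [255.0, 253.0], [253.0, 263.0], [247.0, 294.0]]
wrist 0.013 [[298.0, 233.0], [299.0, 243.0], [301.0, 254.0], [303.0, 264.0], [309.0, 295.0]]
top -0.013 [[373.0, 249.0], [375.0, 248.0], [377.0, 247.0], [378.0, 246.0], [381.0, 245.0]]
top 0.013 [[363.0, 248.0], [365.0, 247.0], [366.0, 246.0], [367.0, 246.0], [370.0, 244.0]]
scene rack top [[157.0, 229.0], [186.0, 224.0], [162.0, 252.0], [194.0, 246.0]]
wrist rack top [[223.0, 176.0], [337.0, 178.0], [226.0, 311.0], [328.0, 312.0]]
```

View pics/c4.png

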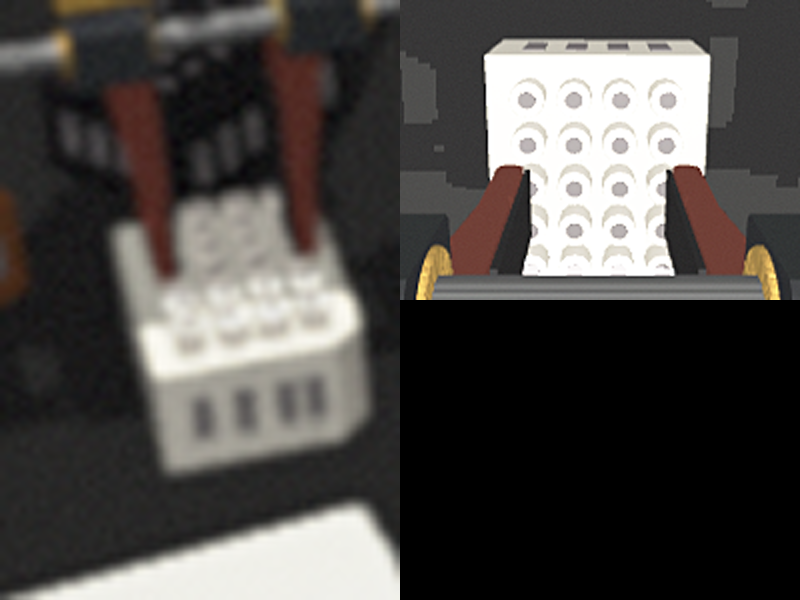

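The close crop shows the fingers passing into the rack at the predicted TCP with no force on them. They seem to have gone through its walls. I'll open and probe gently sideways to see whether the rack resists contact.

Emit:
servo_tool(
  motion=[
    [[0, 0, 0, 0, 0, 0, 0], [0, 0, 0, 0, 0, 0, 0], [0, 0, 0, 0, 0, 0, 0], [0, 0, 0, 0, 0, 0, 0], [0, 0, 0, 0, 0, 0, 0]],
  ],
)

```text
t: 5.02
tool_pos: [0.5251, -0.2252, 0.0112]
tcp_rot: [-0.0, -0.009, 1.0, -0.0]
contact_force: [-0.1, 0.9, -0.9]
gripper_width: 0.056
grip_force: 0.0
```

Emit:
servo_tool(
  motion=[
    [[0, 0, 0, 0, 0, 0, 0], [0, 0, 0, 0, 0, 0, 0], [0, 0, 0, 0, 0, 0, 0], [0, 0, 0, 0, 0, 0, 0], [0, 0, 0, 0, 0, 0, 0]],
  ],
)

```text
t: 5.43
tool_pos: [0.5252, -0.2252, 0.0113]
tcp_rot: [-0.0, -0.009, 1.0, -0.0]
contact_force: [0.2, -0.2, -0.1]
gripper_width: 0.0868
grip_force: 0.0
```

Emit:
servo_tool(
  motion=[
    [[0, 0, 4, 0, 0, 0, 0], [0, 0, 4, 0, 0, 0, 0], [0, 0, 4, 0, 0, 0, 0], [0, 0, 4, 0, 0, 0, 0], [0, 0, 2, 0, 0, 0, 0]],
  ],
)

```text
t: 5.85
tool_pos: [0.5253, -0.2061, 0.0112]
tcp_rot: [-0.0, -0.01, 1.0, 0.0]
contact_force: [-0.0, 0.1, 0.4]
gripper_width: 0.0879
grip_force: 0.0
```

```bash
cat > rk.py <<'E'
from plant import viewer,state; from h import *
def top_edges():
    c=viewer.capture("wrist"); g=c["img"].min(2); out=[]
    for row in (185,195,205):
        r=np.where(g[row]>170)[0]; r=r[(r>150)&(r<420)]
        out+= [back(c,[(r[0]-.5,row),(r[-1]+.5,row)],.036)[:,:2].round(4).tolist()]
    return out
E
python3 - <<'E'
from rk import *
print(top_edges()); s=state(); print(s["t"],s["tool_pos"],s["gripper_width"],s["contact_force"])
E
```

```text
[[[0.4896, -0.2575], [0.4883, -0.1941]], [[0.4953, -0.2572], [0.4941, -0.1939]], [[0.5012, -0.2575], [0.5, -0.1937]]]
5.9 [ 0.52530188 -0.20584168  0.01121931] 0.08781810755522884 [-0.69385394  1.08248651 -0.2866606 ]
```

The rack has not moved although the left finger should overlap it, so the actual tip height is in doubt. I'll measure the fingertip height in the scene camera by the fingers' red colour.

```bash
python3 - <<'E'
from rk import *
s=state();p=s["tool_pos"];c=viewer.capture("scene");im=c["img"].astype(int)
m=(im[:,:,2]-im[:,:,0]>30)
for dy in(-.05,.05):
    for h in(0,.02,.035,.05): print(dy,h,proj(c,p+[0,dy,h])[0].round(1).tolist())
for r in range(205,262,2):
    print(r,np.where(m[r,140:215])[0]+140)
E
```

```text
-0.05 0 [161.1, 249.4]
-0.05 0.02 [160.0, 241.7]
-0.05 0.035 [159.2, 235.7]
-0.05 0.05 [158.3, 229.7]
0.05 0 [207.7, 241.0]
0.05 0.02 [207.2, 233.4]
0.05 0.035 [206.7, 227.6]
0.05 0.05 [206.2, 221.7]
205 [140 141 142 143 144 145 146 204 205 206 207 208 209]
207 [140 141 142 143 144 145 205 206 207 208 209]
209 [141 153 154 155 156 157 158 205 206 207 208 209]
211 [142 143 152 153 154 155 156 157 158 159 205 206 207 208 209]
213 [153 154 155 156 157 158 159 205 206 207 208 209]
215 [154 155 156 157 158 159 205 206 207 208]
217 [155 156 157 158 159 205 206 207 208]
219 [155 156 157 158 159 160 206 207 208]
221 [156 157 158 159 160 206 207 208]
223 [140 157 158 159 160 206 207 208]
225 [140 141 157 158 159 160 206 207 208]
227 [140 141 158 159 160 206 207 208 209]
229 [140 141 142 158 159 160 208]
231 [140 141 142 158 159 160]
233 [141 142 159 160 161]
235 [141 142 143 160 161]
237 [140 141 142 143]
239 [140 141]
241 []
243 []
245 []
247 []
249 []
251 []
253 []
255 []
257 []
259 []
261 []
```

The free fingertip ends near row 228, against 241 predicted, so the real tip is about 35–40 mm higher than reported. The fingers closed just above the caps. I'll go back to the middle, descend outside the rack, and use touching the bench as the height reference.

Emit:
servo_tool(
  motion=[
    [[0, 0, -10, 0, 0, 0, 0], [0, 0, -9, 0, 0, 0, 0], [0, 0, 0, 0, 0, 0, 0], [0, 0, 0, -10, 0, 0, 0], [0, 0, 0, 0, 0, 0, 0]],
  ],
)

```text
t: 6.37
tool_pos: [0.5241, -0.2262, -0.0003]
tcp_rot: [-0.001, -0.009, 1.0, 0.0]
contact_force: [-0.7, 0.2, -0.4]
gripper_width: 0.0878
grip_force: 0.0
```

Emit:
servo_tool(
  motion=[
    [[0, 0, 0, -7, 0, 0, 0], [0, 0, 0, 0, 0, 0, 0]],
  ],
)

```text
t: 6.53
tool_pos: [0.5243, -0.2254, -0.0072]
tcp_rot: [-0.001, -0.01, 1.0, 0.0]
contact_force: [0.1, 0.0, -0.3]
gripper_width: 0.0878
grip_force: 0.0
```

```bash
python3 - <<'E'
from rk import *
s=state();p=s["tool_pos"];print(p,s["contact_force"]);c=viewer.capture("scene");im=c["img"].astype(int)
m=(im[:,:,2]-im[:,:,0]>30)
for h in(0,.02,.035,.05): print(h,proj(c,p+[.01,.05,h])[0].round(1).tolist())
for r in range(225,250,1): print(r,np.where(m[r,180:215])[0]+180)
E
```

```text
[ 0.52431147 -0.22544989 -0.00716989] [ 0.13354994  0.04222627 -0.31039283]
0 [200.2, 251.9]
0.02 [199.6, 244.3]
0.035 [199.1, 238.6]
0.05 [198.5, 232.7]
225 [197 198 199]
226 [197 198 199]
227 [197 198 199]
228 [197 198 199]
229 [197 198 199 200]
230 [197 198 199 200]
231 [197 198 199 200]
232 [197 198 199 200]
233 [197 198 199 200]
234 [197 198 199 200]
235 [198 199 200]
236 [198 199 200]
237 [198 199 200]
238 []
239 []
240 []
241 []
242 []
243 []
244 []
245 []
246 []
247 []
248 []
249 []
```

Emit:
servo_tool(
  motion=[
    [[0, 0, 0, -8, 0, 0, 0], [0, 0, 0, -7, 0, 0, 0], [0, 0, 0, 0, 0, 0, 0]],
  ],
)

```text
t: 6.83
tool_pos: [0.5242, -0.2255, -0.0222]
tcp_rot: [-0.001, -0.01, 1.0, 0.0]
contact_force: [-1.0, 0.9, 0.7]
gripper_width: 0.0878
grip_force: 0.0
```

Emit:
servo_tool(
  motion=[
    [[0, 0, 0, -5, 0, 0, 0], [0, 0, 0, 0, 0, 0, 0]],
  ],
)

```text
t: 7.0
tool_pos: [0.5247, -0.2259, -0.0265]
tcp_rot: [-0.001, -0.01, 1.0, 0.0]
contact_force: [0.5, 0.1, -0.4]
gripper_width: 0.088
grip_force: 0.0
```

Emit:
servo_tool(
  motion=[
    [[0, 0, 0, -3, 0, 0, 0], [0, 0, 0, 0, 0, 0, 0]],
  ],
)

```text
t: 7.17
tool_pos: [0.525, -0.2261, -0.0291]
tcp_rot: [-0.0, -0.01, 1.0, 0.0]
contact_force: [-0.2, -0.7, 0.1]
gripper_width: 0.0877
grip_force: 0.0
```

Emit:
servo_tool(
  motion=[
    [[0, 0, 0, -3, 0, 0, 0], [0, 0, 0, 0, 0, 0, 0]],
  ],
)

```text
t: 7.33
tool_pos: [0.5251, -0.226, -0.032]
tcp_rot: [-0.0, -0.01, 1.0, 0.0]
contact_force: [0.0, 0.8, -0.3]
gripper_width: 0.0878
grip_force: 0.0
```

Emit:
servo_tool(
  motion=[
    [[0, 0, 0, -3, 0, 0, 0], [0, 0, 0, 0, 0, 0, 0]],
  ],
)

```text
t: 7.5
tool_pos: [0.5254, -0.2263, -0.0347]
tcp_rot: [0.0, -0.009, 1.0, -0.0]
contact_force: [-0.3, -0.2, -0.3]
gripper_width: 0.0879
grip_force: 0.0
```

Emit:
servo_tool(
  motion=[
    [[0, 0, 0, -2, 0, 0, 0], [0, 0, 0, 0, 0, 0, 0]],
  ],
)

```text
t: 7.67
tool_pos: [0.5255, -0.2263, -0.0349]
tcp_rot: [0.0, -0.009, 1.0, 0.0]
contact_force: [-5.4, 2.8, 20.8]
gripper_width: 0.0876
grip_force: 10.6
```

Emit:
servo_tool(
  motion=[
    [[0, 0, 0, -2, 0, 0, 0], [0, 0, 0, 0, 0, 0, 0]],
  ],
)

```text
t: 7.83
tool_pos: [0.5256, -0.2262, -0.035]
tcp_rot: [0.001, -0.009, 1.0, 0.001]
contact_force: [-11.4, 6.7, 42.3]
gripper_width: 0.0874
grip_force: 21.0
```

```bash
python3 - <<'E'
from rk import *
s=state();p=s["tool_pos"];print(p,s["contact_force"]);c=viewer.capture("scene");im=c["img"].astype(int)
m=(im[:,:,2]-im[:,:,0]>30)
for h in(0.02,.035,.04,.05): print(h,proj(c,p+[.01,.05,h])[0].round(1).tolist())
for r in range(238,258,1): print(r,np.where(m[r,180:215])[0]+180)
E
```

```text
[ 0.52559086 -0.22624106 -0.0350412 ] [-11.39690285   6.69835473  42.28094705]
0.02 [200.3, 255.2]
0.035 [199.8, 249.6]
0.04 [199.6, 247.7]
0.05 [199.3, 243.9]
238 [198 199 200]
239 [198 199 200]
240 [198 199 200]
241 [198 199 200]
242 [198 199 200]
243 [198 199 200]
244 [198 199 200]
245 [198 199 200 201]
246 [198 199 200 201]
247 [198 199 200 201]
248 [199 200]
249 []
250 []
251 []
252 []
253 []
254 []
255 []
256 []
257 []
```

The bench is at reported z = -0.035, so the reading is 35 mm low. I'll raise to a real 12 mm and close.

Emit:
servo_tool(
  motion=[
    [[0, 0, 0, 8, 0, 0, 0], [0, 0, 0, 8, 0, 0, 0], [0, 0, 0, 0, 0, 0, 0], [0, 0, 0, 0, 0, 0, 0]],
  ],
)

```text
t: 8.22
tool_pos: [0.5255, -0.2262, -0.0226]
tcp_rot: [0.0, -0.01, 1.0, -0.0]
contact_force: [0.4, -0.2, -0.7]
gripper_width: 0.088
grip_force: 0.0
```

Emit:
servo_tool(
  motion=[
    [[255, 0, 0, 0, 0, 0, 0], [255, 0, 0, 0, 0, 0, 0], [255, 0, 0, 0, 0, 0, 0], [255, 0, 0, 0, 0, 0, 0], [255, 0, 0, 0, 0, 0, 0]],
  ],
  squeeze=20,
)

```text
t: 8.63
tool_pos: [0.5248, -0.226, -0.0231]
tcp_rot: [-0.0, -0.009, 1.0, 0.0]
contact_force: [0.2, 0.2, -1.6]
gripper_width: 0.0637
grip_force: 20.0
```

Emit:
servo_tool(
  motion=[
    [[255, 0, 0, 0, 0, 0, 0], [255, 0, 0, 0, 0, 0, 0]],
  ],
)

```text
t: 8.8
tool_pos: [0.5249, -0.2261, -0.023]
tcp_rot: [-0.0, -0.009, 1.0, 0.0]
contact_force: [0.2, 0.2, -1.5]
gripper_width: 0.0638
grip_force: 20.0
```

Emit:
servo_tool(
  motion=[
    [[255, 0, 0, 10, 0, 0, 0], [255, 0, 0, 25, 0, 0, 0], [255, 0, 0, 30, 0, 0, 0], [255, 0, 0, 30, 0, 0, 0], [255, 0, 0, 25, 0, 0, 0]],
  ],
)

```text
t: 9.22
tool_pos: [0.5253, -0.2265, 0.0998]
tcp_rot: [0.001, -0.009, 1.0, -0.0]
contact_force: [0.9, 0.4, -1.2]
gripper_width: 0.0635
grip_force: 20.0
```

Emit:
servo_tool(
  motion=[
    [[255, 0, 15, 0, 0, 0, 1], [255, 0, 25, 0, 0, 0, 1], [255, 0, 35, 0, 0, 0, 1], [255, 0, 35, 0, 0, 0, 1], [255, 0, 35, 0, 0, 0, 1]],
  ],
)

```text
t: 9.63
tool_pos: [0.5243, -0.0791, 0.0971]
tcp_rot: [-0.0, -0.054, 0.999, 0.0]
contact_force: [0.3, -0.0, -1.4]
gripper_width: 0.0638
grip_force: 20.0
```

Emit:
servo_tool(
  motion=[
    [[255, 0, 35, 0, 0, 0, 1], [255, 0, 35, 0, 0, 0, 1], [255, 0, 35, 0, 0, 0, 1], [255, 0, 35, 0, 0, 0, 1], [255, 0, 35, 0, 0, 0, 1]],
  ],
)

```text
t: 10.05
tool_pos: [0.524, 0.0961, 0.097]
tcp_rot: [-0.0, -0.097, 0.995, 0.0]
contact_force: [0.3, 0.4, -1.3]
gripper_width: 0.0637
grip_force: 20.0
```

Emit:
servo_tool(
  motion=[
    [[255, 0, 35, 0, 0, 0, 0.7], [255, 0, 30, 0, 0, 0, 0], [255, 0, 25, 0, 0, 0, 0], [255, 0, 20, 0, 0, 0, 0], [255, 0, 15, 0, 0, 0, 0]],
  ],
)

```text
t: 10.47
tool_pos: [0.5238, 0.2218, 0.0969]
tcp_rot: [-0.001, -0.104, 0.995, 0.0]
contact_force: [-0.0, 0.1, -1.7]
gripper_width: 0.0635
grip_force: 20.0
```

Emit:
servo_tool(
  motion=[
    [[255, 0, 0, 0, 0, 0, 0], [255, 0, 0, 0, 0, 0, 0], [255, 0, 0, 0, 0, 0, 0], [255, 0, 0, 0, 0, 0, 0]],
  ],
)

```text
t: 10.8
tool_pos: [0.5253, 0.2168, 0.0972]
tcp_rot: [-0.0, -0.101, 0.995, -0.0]
contact_force: [0.3, -0.0, -1.5]
gripper_width: 0.0636
grip_force: 20.0
```

Emit:
servo_tool(
  motion=[
    [[255, 1, 4, -12, 0, 0, 0.2], [255, 0, 0, -12, 0, 0, 0], [255, 0, 0, -8, 0, 0, 0], [255, 0, 0, 0, 0, 0, 0], [255, 0, 0, 0, 0, 0, 0]],
  ],
)

```text
t: 11.22
tool_pos: [0.5254, 0.2222, 0.0641]
tcp_rot: [-0.001, -0.104, 0.995, -0.001]
contact_force: [0.3, -0.3, -1.8]
gripper_width: 0.0635
grip_force: 20.0
```

```bash
python3 - <<'E'
from rk import *
d=viewer.capture("scene")["img"]; t=viewer.capture("wrist")["img"]
o=np.zeros((600,800,3),np.uint8);o[:600,:440]=cv2.resize(d[120:270,300:410],(440,600),interpolation=2); o[:270,440:]=cv2.resize(t,(360,270)); cv2.imwrite("pics/c5.png",o)
E
```

```text
(no output)
```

View pics/c5.png

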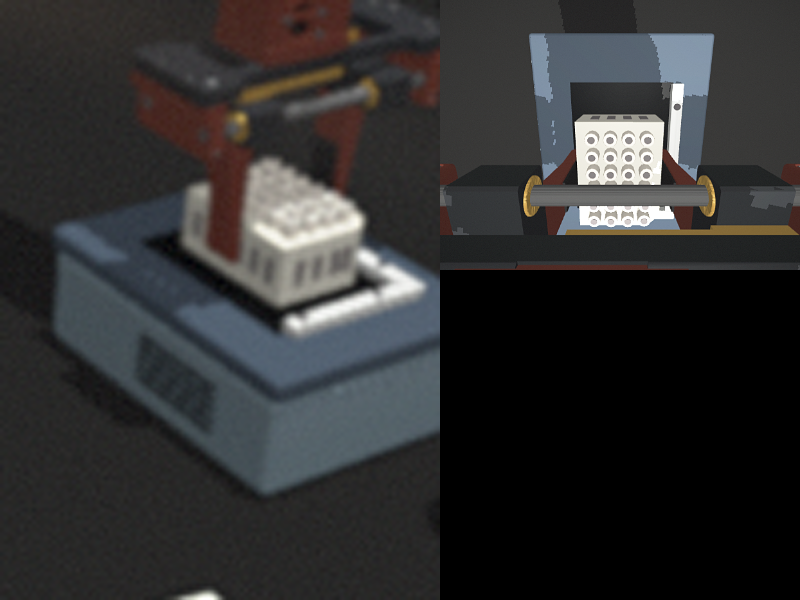

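The rack hangs upright just above the glass, parallel to the reader and inside both stops. Their corner is at about (420,287) in the left panel. I'll lower to touch.

Emit:
servo_tool(
  motion=[
    [[255, 0, 0, -3, 0, 0, 0], [255, 0, 0, -2, 0, 0, 0], [255, 0, 0, 0, 0, 0, 0], [255, 0, 0, 0, 0, 0, 0]],
  ],
)

```text
t: 11.65
tool_pos: [0.5261, 0.2229, 0.0603]
tcp_rot: [-0.0, -0.104, 0.995, 0.0]
contact_force: [0.3, -0.6, -1.4]
gripper_width: 0.0637
grip_force: 20.0
```

Emit:
servo_tool(
  motion=[
    [[255, 0, 0, -1, 0, 0, 0], [255, 0, 0, 0, 0, 0, 0]],
  ],
)

```text
t: 11.82
tool_pos: [0.5261, 0.2229, 0.0593]
tcp_rot: [-0.0, -0.104, 0.995, 0.0]
contact_force: [0.3, -0.1, -2.2]
gripper_width: 0.064
grip_force: 20.0
```

Emit:
servo_tool(
  motion=[
    [[255, 0, 0, -1, 0, 0, 0], [255, 0, 0, 0, 0, 0, 0]],
  ],
)

```text
t: 11.98
tool_pos: [0.5261, 0.2229, 0.0582]
tcp_rot: [-0.0, -0.104, 0.995, 0.0]
contact_force: [-0.7, -0.1, -1.4]
gripper_width: 0.0637
grip_force: 20.0
```

Emit:
servo_tool(
  motion=[
    [[255, 0, 0, -0.7, 0, 0, 0], [255, 0, 0, 0, 0, 0, 0]],
  ],
)

```text
t: 12.15
tool_pos: [0.5261, 0.2229, 0.0575]
tcp_rot: [-0.0, -0.104, 0.995, 0.0]
contact_force: [0.1, -0.8, -1.6]
gripper_width: 0.0638
grip_force: 20.0
```

Emit:
servo_tool(
  motion=[
    [[255, 0, 0, -0.5, 0, 0, 0], [255, 0, 0, 0, 0, 0, 0]],
  ],
)

```text
t: 12.32
tool_pos: [0.5261, 0.2228, 0.057]
tcp_rot: [-0.0, -0.104, 0.995, -0.0]
contact_force: [-0.5, -0.4, -2.5]
gripper_width: 0.0641
grip_force: 20.0
```

Emit:
servo_tool(
  motion=[
    [[255, 0, 0, -0.5, 0, 0, 0], [255, 0, 0, 0, 0, 0, 0]],
  ],
)

```text
t: 12.48
tool_pos: [0.5262, 0.2229, 0.0568]
tcp_rot: [0.0, -0.104, 0.995, 0.0]
contact_force: [-0.6, -0.2, 0.9]
gripper_width: 0.064
grip_force: 20.0
```

Emit:
servo_tool(
  motion=[
    [[255, 0, 0, -0.5, 0, 0, 0], [255, 0, 0, 0, 0, 0, 0]],
  ],
)

```text
t: 12.65
tool_pos: [0.5262, 0.2229, 0.0568]
tcp_rot: [0.0, -0.104, 0.995, 0.0]
contact_force: [-2.2, -2.1, 6.5]
gripper_width: 0.0634
grip_force: 20.0
```

Emit:
servo_tool(
  motion=[
    [[255, 2.5, 4, 0.4, 0, 0, 0], [255, 2.5, 4, 0, 0, 0, 0], [255, 2, 3, 0, 0, 0, 0], [255, 0, 0, 0, 0, 0, 0]],
  ],
)

```text
t: 12.98
tool_pos: [0.534, 0.2346, 0.0568]
tcp_rot: [0.0, -0.105, 0.995, 0.0]
contact_force: [0.5, -0.1, 3.4]
gripper_width: 0.0635
grip_force: 20.0
```

Emit:
servo_tool(
  motion=[
    [[255, 0.8, 1.2, 0, 0, 0, 0], [255, 0, 0, 0, 0, 0, 0]],
  ],
)

```text
t: 13.15
tool_pos: [0.534, 0.2347, 0.0568]
tcp_rot: [-0.0, -0.104, 0.995, -0.0]
contact_force: [-2.7, -3.8, 7.5]
gripper_width: 0.0636
grip_force: 20.0
```

Emit:
servo_tool(
  motion=[
    [[255, 0.8, 1.2, 0, 0, 0, 0], [255, 0, 0, 0, 0, 0, 0]],
  ],
)

```text
t: 13.32
tool_pos: [0.5348, 0.2357, 0.0568]
tcp_rot: [-0.0, -0.104, 0.995, -0.0]
contact_force: [-2.1, -2.6, 7.9]
gripper_width: 0.0639
grip_force: 20.0
```

Emit:
servo_tool(
  motion=[
    [[255, 0.8, 1.2, 0.3, 0, 0, 0], [255, 0, 0, 0, 0, 0, 0]],
  ],
)

```text
t: 13.48
tool_pos: [0.5359, 0.2376, 0.0568]
tcp_rot: [0.0, -0.104, 0.995, -0.0]
contact_force: [-0.9, -2.5, 4.3]
gripper_width: 0.0637
grip_force: 20.0
```

Emit:
servo_tool(
  motion=[
    [[255, 0.8, 1.2, 0, 0, 0, 0], [255, 0, 0, 0, 0, 0, 0]],
  ],
)

```text
t: 13.65
tool_pos: [0.5358, 0.2376, 0.0569]
tcp_rot: [-0.001, -0.104, 0.995, -0.001]
contact_force: [-3.8, -4.6, 7.9]
gripper_width: 0.0638
grip_force: 20.0
```

Emit:
servo_tool(
  motion=[
    [[255, 0.8, 1.2, 0, 0, 0, 0], [255, 0, 0, 0, 0, 0, 0]],
  ],
)

```text
t: 13.82
tool_pos: [0.5358, 0.2376, 0.0568]
tcp_rot: [-0.002, -0.104, 0.995, -0.001]
contact_force: [-5.4, -7.0, 10.8]
gripper_width: 0.0637
grip_force: 20.0
```

Emit:
servo_tool(
  motion=[
    [[255, 0, 0, 0.7, 0, 0, 0], [255, 0, 0, 0, 0, 0, 0]],
  ],
)

```text
t: 13.98
tool_pos: [0.5357, 0.2382, 0.0569]
tcp_rot: [-0.002, -0.104, 0.995, -0.001]
contact_force: [-4.2, -6.0, 4.2]
gripper_width: 0.0637
grip_force: 20.0
```

Emit:
servo_tool(
  motion=[
    [[255, 0.5, 0.8, 0.2, 0, 0, 0], [255, 0, 0, 0, 0, 0, 0], [255, 0, 0, 0, 0, 0, 0]],
  ],
)

```text
t: 14.23
tool_pos: [0.5356, 0.2382, 0.0569]
tcp_rot: [-0.002, -0.104, 0.995, -0.001]
contact_force: [-5.9, -6.6, 5.0]
gripper_width: 0.0639
grip_force: 20.0
```

```bash
python3 - <<'E'
from rk import *
s=state();print(s["tool_pos"],s["tcp_rot"],s["contact_force"],s["torque"],s["gripper_width"])
R=np.array([[.9788,.2049],[-.2049,.9788]]);print("reader-frame F",R@s["contact_force"][:2])
t=viewer.capture("wrist"); import pickle;pickle.dump(t,open("w6.pkl","wb")); im=t["img"]; d=viewer.capture("scene")["img"]
o=np.zeros((600,800,3),np.uint8);o[:,:440]=cv2.resize(d[155:215,350:418],(440,600),interpolation=2)
o[:400,440:]=cv2.resize(im[120:260,260:386],(360,400),interpolation=2); cv2.imwrite("pics/c6.png",o)
E
```

```text
[0.53559871 0.23821711 0.05687546] [-0.00243369 -0.10372919  0.99460158 -0.00142692] [-5.88953986 -6.63812294  5.02712205] [-1.28947947  1.12300263 -0.06643684] 0.06391437136397296
reader-frame F [-7.12483301 -5.29062801]
```

View pics/c6.png

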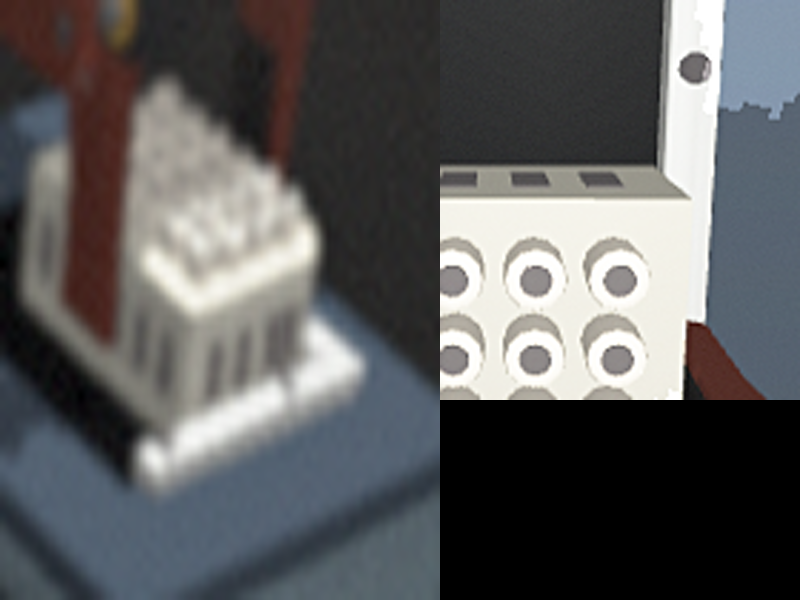

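The rack sits tight on the far stop in the left panel, and along the side stop's inner edge at (660,165) on the right. I'll check the side-stop contact with a small pure +y push in the reader frame, with less downward load.

Emit:
servo_tool(
  motion=[
    [[255, -0.2, 0.8, 0.3, 0, 0, 0], [255, 0, 0, 0, 0, 0, 0], [255, 0, 0, 0, 0, 0, 0]],
  ],
)

```text
t: 14.58
tool_pos: [0.5356, 0.2387, 0.0569]
tcp_rot: [-0.002, -0.104, 0.995, -0.002]
contact_force: [-4.6, -6.5, 4.7]
gripper_width: 0.0637
grip_force: 20.0
```

Emit:
servo_tool(
  motion=[
    [[255, -0.1, 0.5, 0.2, 0, 0, 0], [255, 0, 0, 0, 0, 0, 0], [255, 0, 0, 0, 0, 0, 0]],
  ],
)

```text
t: 14.83
tool_pos: [0.5356, 0.2387, 0.057]
tcp_rot: [-0.002, -0.104, 0.995, -0.002]
contact_force: [-4.1, -7.4, 2.4]
gripper_width: 0.0636
grip_force: 20.0
```

Emit:
servo_tool(
  motion=[
    [[255, -0.1, 0.6, 0, 0, 0, 0], [255, 0, 0, 0, 0, 0, 0], [255, 0, 0, 0, 0, 0, 0]],
  ],
)

```text
t: 15.08
tool_pos: [0.5356, 0.2387, 0.057]
tcp_rot: [-0.002, -0.104, 0.995, -0.002]
contact_force: [-3.3, -9.1, 2.2]
gripper_width: 0.0639
grip_force: 20.0
```

Emit:
servo_tool(
  motion=[
    [[255, -0.1, 0.6, 0, 0, 0, 0], [255, 0, 0, 0, 0, 0, 0], [255, 0, 0, 0, 0, 0, 0]],
  ],
)

```text
t: 15.33
tool_pos: [0.5355, 0.2387, 0.057]
tcp_rot: [-0.002, -0.103, 0.995, -0.003]
contact_force: [-3.6, -9.3, 3.3]
gripper_width: 0.0636
grip_force: 20.0
```

Emit:
servo_tool(
  motion=[
    [[255, 0.8, 0.2, -0.3, 0, 0, 0], [255, 0, 0, 0, 0, 0, 0], [255, 0, 0, 0, 0, 0, 0]],
  ],
)

```text
t: 15.58
tool_pos: [0.5355, 0.2387, 0.057]
tcp_rot: [-0.003, -0.103, 0.995, -0.003]
contact_force: [-8.3, -10.6, 8.8]
gripper_width: 0.0634
grip_force: 20.0
```

```bash
python3 - <<'E'
from plant import state; import numpy as np
from scipy.spatial.transform import Rotation as Ro
s=state();w=s["tcp_rot"];M=Ro.from_quat(np.r_[w[1:],w[0]]).as_matrix()
print(s["tool_pos"],"tool z",M[:,2],"yaw",np.arctan2(-M[0,1],M[1,1]),s["contact_force"],s["torque"])
a=.2064;R=np.array([[np.cos(a),np.sin(a)],[-np.sin(a),np.cos(a)]]);print(R@s["contact_force"][:2], "tilt in reader",R@M[:2,2])
E
```

```text
[0.53550807 0.23869729 0.0569798 ] tool z [-0.0059236  -0.00598191 -0.99996456] yaw 0.2071801084962061 [ -8.30069979 -10.57853403   8.7750385 ] [-2.32535829  1.45148498  0.05500737]
[-10.29245755  -8.6528791 ] tilt in reader [-0.00702379 -0.00464097]
```

Both stops resist with about 9–10 N and no motion, so the rack is home. I'll ease to a lighter push and take out the 0.4° of compliance tilt.

Emit:
servo_tool(
  motion=[
    [[255, -0.5, -0.4, 0, 0.25, -0.25, 0], [255, 0, 0, 0, 0, 0, 0], [255, 0, 0, 0, 0, 0, 0], [255, 0, 0, 0, 0, 0, 0]],
  ],
)

```text
t: 15.92
tool_pos: [0.5357, 0.2388, 0.0568]
tcp_rot: [-0.0, -0.103, 0.995, -0.0]
contact_force: [-4.8, -9.1, 3.6]
gripper_width: 0.0637
grip_force: 20.0
```

```bash
cat > chk.py <<'E'
from plant import state; import numpy as np
from scipy.spatial.transform import Rotation as Ro
s=state();w=s["tcp_rot"];M=Ro.from_quat(np.r_[w[1:],w[0]]).as_matrix()
print(s["t"],s["tool_pos"],"tool z",M[:,2],"yaw",np.arctan2(-M[0,1],M[1,1]),s["contact_force"],s["torque"])
a=.2064;R=np.array([[np.cos(a),np.sin(a)],[-np.sin(a),np.cos(a)]]);print(R@s["contact_force"][:2], "tilt in reader",R@M[:2,2])
E
python3 chk.py
```

```text
15.9167 [0.53574548 0.23879063 0.05678044] tool z [-3.83009228e-05 -9.43907584e-04 -9.99999554e-01] yaw 0.2072805037446404 [-4.79327493 -9.12577192  3.56469116] [-2.11243028  0.88698713  0.10336872]
[-6.56175202 -7.94975522] tilt in reader [-0.00023093 -0.00091602]
```

Emit:
servo_tool(
  motion=[
    [[255, 0, 0, 0, 0, 0, 0], [255, 0, 0, 0, 0, 0, 0], [255, 0, 0, 0, 0, 0, 0], [255, 0, 0, 0, 0, 0, 0], [255, 0, 0, 0, 0, 0, 0]],
  ],
)

```text
t: 16.33
tool_pos: [0.5357, 0.2388, 0.0568]
tcp_rot: [-0.0, -0.103, 0.995, -0.0]
contact_force: [-3.3, -9.4, 4.7]
gripper_width: 0.0639
grip_force: 20.0
```

```bash
python3 - <<'E'
import chk
from plant import job
print(job.sign_off())
E
```

```text
16.3333 [0.53571323 0.23878184 0.05679628] tool z [-1.40644694e-04 -9.80615970e-04 -9.99999509e-01] yaw 0.20731767936008152 [-3.25049615 -9.38232377  4.72119961] [-2.070405    0.93472768  0.10979889]
[-5.10429581 -8.51703521] tilt in reader [-0.00033862 -0.00093098]
the job is handed in; nothing more can be done
None
```

The rack stands upright on the reader glass with its cut corner at the stop corner, held pressed against both stops at about 5 N and 8.5 N, and I handed the job in at 16.3 s; sign-off gave no verdict, and I did not re-photograph the bystanders at the end.

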